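Line up the wooden rabbits by height on the shop display

ROBOT

A 6-joint arm with a two-finger parallel gripper is mounted at the origin on the work surface. World frame = base frame: x ahead of the robot, y to its left, z up, the work surface at z = 0. Lengths are in m, angles in rad, forces in N, time in s.
With the tool pointing down it reaches from about 0.425 to 0.95 m from the base axis. Payload 3.5 kg.
Tool frame: the origin (TCP) lies between the finger pads; the fingertips stand 22 mm ahead of it and the grasp point (between the pads) lies 3 mm ahead of it (ctrl.nose_length is the z of the fingertips in the tool frame, in m); z points along the fingers, y is the line along which they close (so a half turn about z gives the same grasp; the last joint's range is limited). The gripper opens to 85 mm and grips with 20 to 120 N. Pads are 22 mm wide; open, the fingers measure 114 mm over their backs; the gripper's body (76 mm by 85 mm) begins 54 mm behind the grasp point. The pads swing forward as they close: fully open they stand 13 mm farther back than shut.
Start: joints at [1.029, 0.286, 1.577, -0, 1.279, -0.15], TCP at [0.258, 0.624, 0.253] pointing down, gripper open.
Joint ranges: [-2.77, 2.77], [-0.9, 2.22], [0.21, 2.48], [-1.53, 4.67], [0.24, 2.81], [-2.84, 2.84]. Speed limits (rad/s): [2.79, 2.79, 3.14, 3.14, 3.14, 3.14].

INTERFACE

Orientations are given as a unit quaternion [x, y, z, w].
In Python, from plant import ctrl gives the robot as it stands. The module is installed in compiled form; this text tells all that it offers.
- The arm moves only by the tool send_rows, never from a script. Its argument "rows" is text: rows parted by semicolons, each of 7 numbers parted by spaces: the turn, a rotation vector about the tool's x, y, z in fractions of the full range, 1 being 120 degrees, then the shift along the tool's x, y, z in a scale on which 1.0 is 1000 mm, then the opening, from -1 (shut) to 1 (fully open). A call has 1 to 8 rows; each row is the pose to reach, as a shift and turn from the pose commanded when the call began, along the tool's axes at that moment; what a row does not reach only later rows make up. A row lasts 1/8 s, in which the tool goes at most 62.5 mm and 10.7 degrees, less where a joint would pass 70% of its speed; a pose out of reach is approached as far as the arm can. A shift or turn number past 1, either way, is cut back to 1. A call with a gripper value outside its range is refused whole. The fingers move at their own pace and stop on an object; "grip_force" is the grip in N (left out, the last holds). Time passes only in rows, so rows that repeat a pose let the fingers close. It gives the time, the measured TCP pose, the force, the opening and the grip force at its end, in the units of the state.
- ctrl.get_state(): the state, without advancing time (a new reading comes with each control period).
- ctrl.read_camera(name): name is "side" or "top" or "wrist"; returns a dict with "color" (384x512x3 uint8, red, green, blue), "fx", "fy", "cx", "cy" (pixels), "extrinsics" (4x4, takes a point from world to camera coordinates). Camera axes: x right, y down, z forward; pixel columns grow to the right and rows downward; lengths in m; the calibration is good to about 2 mm. A picture is of the moment at which its call begins. There is no depth.
- ctrl.sign_off(): hands the job in; it is judged then, once.
Trained networks look in a picture, given as the dict that the camera call returned (one of the last four; its "shot" number tells which), for a name from the list of things; names that differ only in an ending like _2 or _b are one class to them, and where a whole thing is asked for, a point or a joint stands for the part that bears it (a point fixed in the world has none). Each returns a list of dicts, best first, with "p" (0 to 1); they miss things now and then, are a little off and sometimes report something else, mostly with a low value. They report only what shows in the picture. A call takes as long as a camera call. They do not tell look-alikes from the thing itself.
- ctrl.look_for(picture, target): "position" ([x, y, z] in m, in the coordinates of the camera as it stood for that picture, good to about 4 mm: the middle of the surface that is visible of it).
The state is a dict: "time": time; "qpos": joint angles; "dq": joint speeds; "joint_efforts": joint torques, N m; "eef_pos": TCP position; "tcp_rot": TCP orientation; "contact_force": force on the tool from outside, world axes, zero at the start; "wrist_torque": the same for the moment, N m; "opening": opening from 0.0 (shut) to 1.0 (fully open); "finger_force": force on a finger pad.
Only numpy, scipy, OpenCV 4.12 (cv2) and the standard library are available. Lean on these libraries where they do the work, as an engineer would, in place of code of your own. Each camera call takes 0.05 s, during which the arm holds its last target. There are 200 camera calls.

TASK

Set up the toy display: stand the four wooden rabbits on the dark wooden plank, one centred on each cork disc, in order of height with the tallest next to the toy hot-air balloon and the smallest next to the biplane. Do not knock any rabbit over, and leave the biplane where it stands.

Things in the scene. Friction and masses are not known exactly. Their poses are not given: they have to be found in the camera images.
- rabbit_tall: the tallest of four loose rabbits of pale turned wood, all one shape: 118 mm high to the ear tips, base 54 mm across, neck 55 mm up, round head 40 mm across with straight sides 63 to 84 mm up (grip there, from any side), two short ears above within the head's width. About 223 g. Origin: centre of its underside; z up, face to -x, ears side by side along y.
- rabbit_medium: the second tallest of four loose rabbits of pale turned wood, all one shape: 100 mm high to the ear tips, base 46 mm across, neck 47 mm up, round head 34 mm across with straight sides 53 to 71 mm up (grip there, from any side), two short ears above within the head's width. About 143 g. Origin: centre of its underside; z up, face to -x, ears side by side along y.
- rabbit_small: the second smallest of four loose rabbits of pale turned wood, all one shape: 82 mm high to the ear tips, base 38 mm across, neck 39 mm up, round head 28 mm across with straight sides 43 to 58 mm up (grip there, from any side), two short ears above within the head's width. About 88 g. Origin: centre of its underside; z up, face to -x, ears side by side along y.
- rabbit_tiny: the smallest of four loose rabbits of pale turned wood, all one shape: 64 mm high to the ear tips, base 29 mm across, neck 30 mm up, round head 22 mm across with straight sides 34 to 45 mm up (grip there, from any side), two short ears above within the head's width. About 52 g. Origin: centre of its underside; z up, face to -x, ears side by side along y.
- disc_a: one of four identical cork discs, 66 mm across, fixed in a straight row, 85 mm from centre to centre, on the dark wooden display plank (130 x 600 mm, top 12 mm above the counter); which letter lies where in the row varies. Origin: centre of the disc's underside, on the plank; its top is 2 mm higher, 14 mm above the counter; z up.
- disc_b: one of four identical cork discs, 66 mm across, fixed in a straight row, 85 mm from centre to centre, on the dark wooden display plank (130 x 600 mm, top 12 mm above the counter); which letter lies where in the row varies. Origin: centre of the disc's underside, on the plank; its top is 2 mm higher, 14 mm above the counter; z up.
- disc_c: one of four identical cork discs, 66 mm across, fixed in a straight row, 85 mm from centre to centre, on the dark wooden display plank (130 x 600 mm, top 12 mm above the counter); which letter lies where in the row varies. Origin: centre of the disc's underside, on the plank; its top is 2 mm higher, 14 mm above the counter; z up.
- disc_d: one of four identical cork discs, 66 mm across, fixed in a straight row, 85 mm from centre to centre, on the dark wooden display plank (130 x 600 mm, top 12 mm above the counter); which letter lies where in the row varies. Origin: centre of the disc's underside, on the plank; its top is 2 mm higher, 14 mm above the counter; z up.
- balloon: toy hot-air balloon, red with a white band, 134 mm high and 74 mm across at its widest (100 mm up), fixed at one end of the plank in line with the discs, 107 mm from the centre of the nearest one. Origin: centre of its underside, on the plank; z up.
- biplane: red toy biplane with wooden wheels and struts, wings 110 mm across, about 100 mm long, 63 mm high, 250 g, standing loose at the plank's other end, 107 mm from the centre of the nearest disc. Origin: on the plank under its middle; nose along its -x, wings along its y, z up.
Things that resemble listed ones, but are neither listed nor needed, are in the scene too. Leave any purple look-alike of the rabbit_medium alone. What is shaped like the rabbit_small but purple is not meant.

How it is judged:
At the end, for the whole second after the job is handed in: Each rabbit stands upright (within 7 degrees) and at rest on a cork disc, its centre within 12 mm of the disc's, tallest on the disc nearest the balloon and descending to the smallest on the disc farthest from it; the biplane is within 25 mm of where it stood (((horizontal distance between rabbit_tall and disc_a below 0.012 m and z of rabbit_tall in the frame of disc_a between -0.003 and 0.007 m) or (horizontal distance between rabbit_tall and disc_b below 0.012 m and z of rabbit_tall in the frame of disc_b between -0.003 and 0.007 m) or (horizontal distance between rabbit_tall and disc_c below 0.012 m and z of rabbit_tall in the frame of disc_c between -0.003 and 0.007 m) or (horizontal distance between rabbit_tall and disc_d below 0.012 m and z of rabbit_tall in the frame of disc_d between -0.003 and 0.007 m)) and horizontal distance between rabbit_tall and balloon between 0.0775 and 0.1375 m and angle between each of rabbit_tall, rabbit_medium, rabbit_small, rabbit_tiny's own z axis and vertical below 0.12 rad and linear speed of each of rabbit_tall, rabbit_medium, rabbit_small, rabbit_tiny below 0.02 m/s and angular speed of each of rabbit_tall, rabbit_medium, rabbit_small, rabbit_tiny below 0.2 rad/s and ((horizontal distance between rabbit_medium and disc_a below 0.012 m and z of rabbit_medium in the frame of disc_a between -0.003 and 0.007 m) or (horizontal distance between rabbit_medium and disc_b below 0.012 m and z of rabbit_medium in the frame of disc_b between -0.003 and 0.007 m) or (horizontal distance between rabbit_medium and disc_c below 0.012 m and z of rabbit_medium in the frame of disc_c between -0.003 and 0.007 m) or (horizontal distance between rabbit_medium and disc_d below 0.012 m and z of rabbit_medium in the frame of disc_d between -0.003 and 0.007 m)) and horizontal distance between rabbit_medium and balloon between 0.1625 and 0.2225 m and ((horizontal distance between rabbit_small and disc_a below 0.012 m and z of rabbit_small in the frame of disc_a between -0.003 and 0.007 m) or (horizontal distance between rabbit_small and disc_b below 0.012 m and z of rabbit_small in the frame of disc_b between -0.003 and 0.007 m) or (horizontal distance between rabbit_small and disc_c below 0.012 m and z of rabbit_small in the frame of disc_c between -0.003 and 0.007 m) or (horizontal distance between rabbit_small and disc_d below 0.012 m and z of rabbit_small in the frame of disc_d between -0.003 and 0.007 m)) and horizontal distance between rabbit_small and balloon between 0.2475 and 0.3075 m and ((horizontal distance between rabbit_tiny and disc_a below 0.012 m and z of rabbit_tiny in the frame of disc_a between -0.003 and 0.007 m) or (horizontal distance between rabbit_tiny and disc_b below 0.012 m and z of rabbit_tiny in the frame of disc_b between -0.003 and 0.007 m) or (horizontal distance between rabbit_tiny and disc_c below 0.012 m and z of rabbit_tiny in the frame of disc_c between -0.003 and 0.007 m) or (horizontal distance between rabbit_tiny and disc_d below 0.012 m and z of rabbit_tiny in the frame of disc_d between -0.003 and 0.007 m)) and horizontal distance between rabbit_tiny and balloon between 0.3325 and 0.3925 m and distance of biplane from where it was at the start of the episode below 0.025 m); the robot touches nothing.
It fails at once if a rabbit is knocked over or laid down (angle between any of rabbit_tall, rabbit_medium, rabbit_small, rabbit_tiny's own z axis and vertical above 1.1 rad).
It fails at once if the biplane is shifted by more than 25 mm (distance of biplane from where it was at the start of the episode above 0.025 m).
It also fails if it takes over 107 s, if anything falls off the work surface, if the arm or the gripper's body presses on something with over 40 N, if the wrist force passes 120 N, or if a joint passes its speed limit or range.

## Working session

There is one attempt and no reset: what is moved stays moved. The work goes in short steps, Python scripts to look and compute and a tool call to move; the robot and the scene stay as the last step left them, time stands still between calls to the robot, and variables do not carry over. Pictures are saved under pics/ and viewed, at most 14 in all, crops included, and the job is handed in when it is done.

Besides the shell and the picture viewer there is one more tool, called after ">>>" as name(argument=value, ...) on one line, values as JSON. send_rows: Moves the arm, as the interface text tells. Its arguments: {"type":"object","properties":{"rows":{"type":"string"},"grip_force":{"type":"number"}},"required":["rows"]}

```bash
mkdir -p pics
cat > h.py <<'E'
import numpy as np, cv2
from plant import ctrl
def cam(n,f=None):
    p=ctrl.read_camera(n)
    if f: cv2.imwrite('pics/'+f,p['color'][:,:,::-1])
    return p
def w(p,c):
    E=np.array(p['extrinsics']); return (np.linalg.inv(E)@np.r_[c,1])[:3]
def px(p,P):
    c=np.array(p['extrinsics'])@np.r_[P,1]; return np.array([p['fx']*c[0]/c[2]+p['cx'],p['fy']*c[1]/c[2]+p['cy']])
def ray(p,u,v,z):
    E=np.linalg.inv(np.array(p['extrinsics'])); d=E[:3,:3]@[(u-p['cx'])/p['fx'],(v-p['cy'])/p['fy'],1]; o=E[:3,3]
    return o+d*(z-o[2])/d[2]
E
python3 - <<'E'
from h import *
s=ctrl.get_state(); print(s)
for n in ['top','side']:
    p=cam(n,n+'1.png'); print(n,np.linalg.inv(np.array(p['extrinsics'])).round(3).tolist())
    for t in ['rabbit_tall','rabbit_medium','rabbit_small','rabbit_tiny','disc_a','balloon','biplane']:
        for r in ctrl.look_for(p,t)[:5]: q=w(p,r['position']); print(t,round(r['p'],2),q.round(3),px(p,q).round())
E
```

```text
{'time': 0.0, 'qpos': array([ 1.02896351e+00,  2.87217437e-01,  1.57823019e+00,  6.04676152e-06,
        1.27858945e+00, -1.49948514e-01]), 'dq': array([ 0.00124017,  0.00037179, -0.00042506, -0.00142258,  0.0003132 ,
        0.00053514]), 'joint_efforts': array([ 3.61503025e-04, -4.05988276e+01, -2.92630792e+01, -1.56415495e-04,
        5.80530395e-03,  4.38409586e-06]), 'eef_pos': array([0.25741677, 0.62331301, 0.2518838 ]), 'tcp_rot': array([ 1.94691454e-01,  9.80863774e-01, -1.14884175e-03, -4.17094284e-04]), 'contact_force': array([-0.48791625,  0.64576894, -0.50501926]), 'wrist_torque': array([-0.00174248,  0.01942757,  0.00970275]), 'finger_force': 0.0, 'opening': 1.002163956959989}
top [[-0.028, -0.989, 0.146, 0.389], [-0.999, 0.032, 0.022, 0.008], [-0.026, -0.146, -0.989, 0.923], [0.0, 0.0, 0.0, 1.0]]
rabbit_tall 0.63 [ 0.458 -0.049  0.086] [285. 216.]
rabbit_tall 0.4 [ 0.46  -0.202  0.043] [350. 214.]
rabbit_medium 0.6 [0.338 0.109 0.073] [217. 272.]
rabbit_small 0.75 [0.457 0.285 0.05 ] [142. 222.]
rabbit_small 0.49 [0.449 0.21  0.057] [174. 224.]
rabbit_tiny 0.49 [ 0.46  
[... 566 characters left out ...]
] [170. 211.]
rabbit_medium 0.7 [ 0.452 -0.213  0.02 ] [317. 262.]
rabbit_medium 0.65 [0.635 0.039 0.016] [284. 179.]
rabbit_medium 0.57 [0.433 0.077 0.044] [213. 197.]
rabbit_small 0.59 [0.452 0.282 0.033] [167. 165.]
rabbit_small 0.58 [0.444 0.202 0.036] [184. 177.]
rabbit_small 0.36 [ 0.452 -0.074  0.049] [266. 221.]
rabbit_tiny 0.57 [ 0.453 -0.213  0.021] [317. 261.]
rabbit_tiny 0.44 [ 0.638 -0.049  0.014] [312. 193.]
disc_a 0.92 [ 0.638 -0.046  0.015] [310. 192.]
disc_a 0.77 [ 0.637 -0.135  0.016] [340. 207.]
disc_a 0.68 [0.63  0.035 0.018] [284. 179.]
disc_a 0.68 [0.63  0.123 0.013] [259. 168.]
balloon 0.79 [ 0.625 -0.25   0.117] [388. 194.]
biplane 0.61 [0.607 0.222 0.051] [227. 146.]
```

Run:
```python
import cv2,numpy as np
a=cv2.imread('pics/top1.png')[90:310,110:400];b=cv2.imread('pics/side1.png')[100:310,120:420]
cv2.imwrite('pics/topc.png',cv2.resize(a,None,fx=2.7,fy=2.7,interpolation=cv2.INTER_CUBIC)); cv2.imwrite('pics/sidec.png',cv2.resize(b,None,fx=2.6,fy=2.6,interpolation=cv2.INTER_CUBIC))
```

```text
(no output)
```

View pics/topc.png

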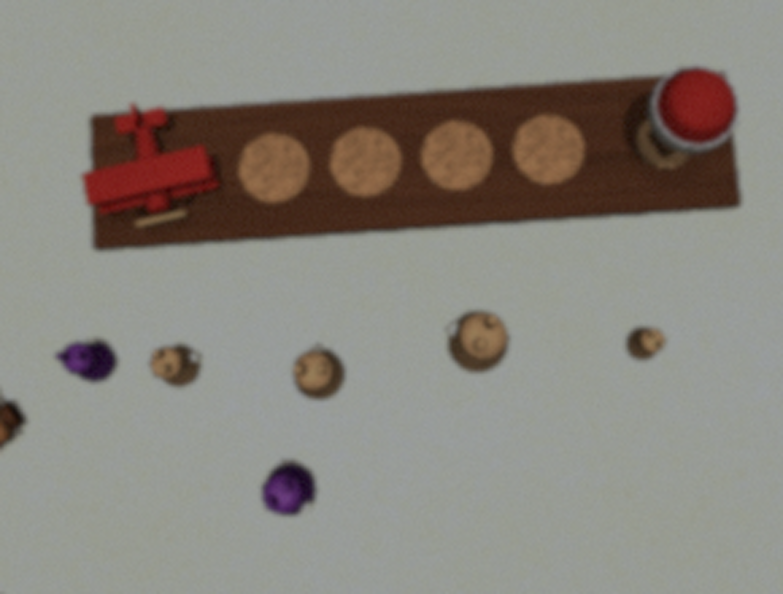

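View pics/sidec.png

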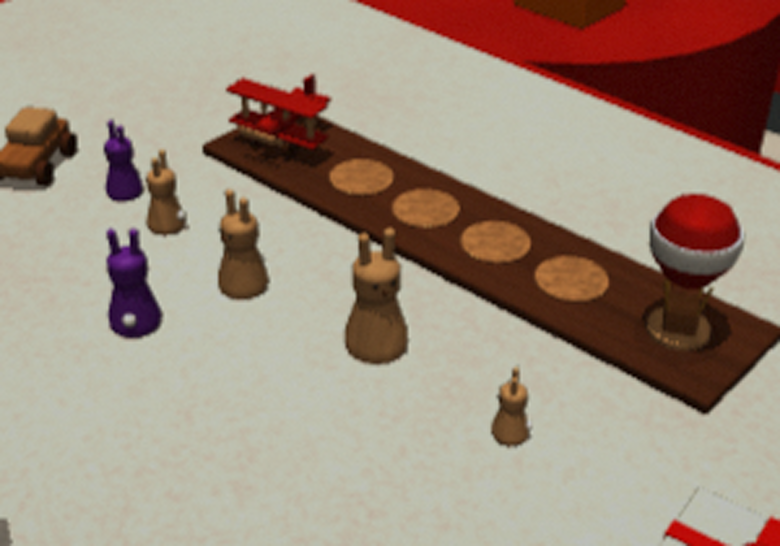

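The pictures show these candidates, with full-frame top pixels:
- **Pale wood rabbits:** tall (288,216), medium (227,228), small (174,224) and tiny (349,217).
- **Purple look-alikes to leave alone:** medium-size (217,271) and small-size (143,223).
- **Row ends:** the balloon is at the right (-y) and the biplane at the left.

Next I'll measure the positions with silhouettes in both views.

```bash
cat >> h.py <<'E'
from scipy.optimize import minimize
B=dict(tall=(.054,.118),medium=(.046,.1),small=(.038,.082),tiny=(.029,.064))
def sil(p,x,y,H,z0=0.,shp=(384,512)):
    m=np.zeros(shp,np.uint8); k=H/118; a=np.linspace(0,2*np.pi,24)
    # (r,z) segments in mm of the tall one: body cone, head
    for seg in [[(27,0),(27,10),(24,25),(15,55)],[(15,55),(20,63),(20,84),(12,92)]]:
        pts=np.array([px(p,[x+r*k*np.cos(t),y+r*k*np.sin(t),z0+z*k]) for r,z in seg for t in a],np.float32)
        cv2.fillConvexPoly(m,cv2.convexHull(np.round(pts*16).astype(np.int32)),255,shift=4)
    return m
def wood(p):
    hsv=cv2.cvtColor(p['color'],cv2.COLOR_RGB2HSV); return cv2.inRange(hsv,(4,75,40),(25,255,255))
def fit(views,name,x,y,z0=0.):
    H=B[name][1]; best=None
    def c(v):
        s=0
        for p,W in views:
            m=sil(p,v[0]/1e3,v[1]/1e3,H,z0)>0; s+=(m&(W==0)).sum()/m.sum()   # model outside of wood
            # wood outside model near base
            d=cv2.dilate(m.astype(np.uint8),np.ones((9,9)))>0; s+=(d&~m&(W>0)).sum()/m.sum()
        return s
    r=minimize(c,[x*1e3,y*1e3],method='Nelder-Mead',options=dict(initial_simplex=[[x*1e3-6,y*1e3-6],[x*1e3+8,y*1e3-3],[x*1e3,y*1e3+8]],xatol=.1))
    return r.x,r.fun
E
python3 - <<'E'
from h import *
P={n:cam(n) for n in ['top','side']}; W={n:wood(P[n]) for n in P}
G=dict(tall=(.456,-.055),medium=(.435,.08),small=(.445,.205),tiny=(.46,-.205))
for n,(x,y) in G.items():
    z=[fit([(P[c],W[c])],n,x,y) for c in P]+[fit([(P[c],W[c]) for c in P],n,x,y)]
    print(n,[(a.round(1),round(f,2)) for a,f in z])
for c,D in dict(top=[(211,152),(246,150),(279,147),(313,145)],side=[(259,168),(284,180),(310,193),(340,207)]).items():
    hsv=cv2.cvtColor(P[c]['color'],cv2.COLOR_RGB2HSV)
    for u,v in D:
        sub=np.zeros((384,512),np.uint8); cv2.circle(sub,(u,v),15,255,-1)
        m=(hsv[:,:,2]>85)&(sub>0); vv,uu=np.nonzero(m)
        q=np.array([ray(P[c],a,b,.014)[:2] for a,b in zip(uu,vv)]); (cx,cy),r=cv2.minEnclosingCircle((q*1e3).astype(np.float32))
        print(c,m.sum(),(q.mean(0)*1e3).round(1),'enc',round(cx,1),round(cy,1),round(r,1),'V',hsv[v,u,2])
p=P['top'];o=p['color'].copy()
E
```

```text
tall [(array([461. , -56.4]), np.float64(0.26)), (array([464.2, -55.5]), np.float64(0.17)), (array([462.6, -57. ]), np.float64(0.45))]
medium [(array([435.7,  90.5]), np.float64(0.3)), (array([440.4,  90.5]), np.float64(0.15)), (array([440.8,  88.7]), np.float64(0.46))]
small [(array([450.1, 221.2]), np.float64(0.37)), (array([451.3, 219.2]), np.float64(0.2)), (array([451.8, 218.5]), np.float64(0.58))]
tiny [(array([ 458.1, -206.8]), np.float64(0.41)), (array([ 459.8, -205.1]), np.float64(0.19)), (array([ 458.1, -206.8]), np.float64(0.62))]
top 570 [630.1 126. ] enc 630.1 126.0 34.5 V 135
top 571 [632.7  40.7] enc 633.3 41.1 34.6 V 134
top 579 [635.8 -43.9] enc 636.0 -43.8 34.5 V 134
top 572 [ 638.6 -129.1] enc 638.6 -129.3 34.5 V 136
side 304 [631.5 124.1] enc 650.4 116.8 60.9 V 163
side 339 [633.4  39.3] enc 646.8 46.6 50.7 V 164
side 366 [636.2 -45.7] enc 636.2 -44.2 35.2 V 165
side 418 [ 639.6 -130.9] enc 640.2 -130.5 34.7 V 164
```

The manual's scale: shifts go in shares of 1000 mm and turns go in shares of 120 degrees. Converting my numbers, -333 mm is -0.333, -299 mm is -0.299, 67.5 degrees is 0.5625.

>>> send_rows(rows="0 0 0.0833 -0.048 -0.043 0 1;0 0 0.1667 -0.095 -0.086 0 1;0 0 0.25 -0.143 -0.128 0 1;0 0 0.3333 -0.19 -0.171 0 1;0 0 0.4167 -0.238 -0.214 0 1;0 0 0.5 -0.286 -0.257 0 1;0 0 0.5625 -0.333 -0.299 0 1;0 0 0.5625 -0.333 -0.299 0 1", grip_force=30)

```text
time: 1.9
eef_pos: [0.4527, 0.2175, 0.2537]
tcp_rot: [0.709, 0.706, 0.0, 0.0]
contact_force: [0.1, -0.6, -0.1]
opening: 0.997
finger_force: 0.0
```

Run:
```python
from h import *
p=cam('wrist','w1.png')
for z in (0,.058): print(px(p,[.451,.2195,z]).round())
for r in ctrl.look_for(p,'rabbit_small')[:3]: print(round(r['p'],2),w(p,r['position']).round(3),px(p,w(p,r['position'])).round())
```

```text
[246. 161.]
[245. 172.]
0.67 [0.46  0.293 0.059] [254.  96.]
0.63 [0.451 0.223 0.055] [246. 169.]
```

View pics/w1.png

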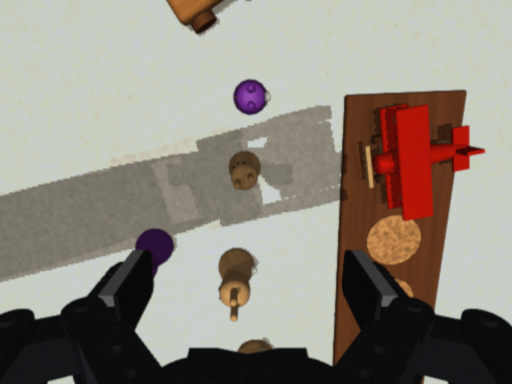

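The small pale rabbit is at (245,170) in the wrist view, which matches my estimate. The purple look-alike is at (252,97), so I'm descending on the pale one.

Scaled: 199 mm is 0.199, 170 mm is 0.17.

>>> send_rows(rows="0 0 0 0.002 -0.001 0.04 1;0 0 0 0.002 -0.001 0.08 1;0 0 0 0.002 -0.001 0.115 1;0 0 0 0.002 -0.001 0.145 1;0 0 0 0.002 -0.001 0.17 1;0 0 0 0.002 -0.001 0.188 1;0 0 0 0.002 -0.001 0.199 1;0 0 0 0.002 -0.001 0.199 1")

```text
time: 3.0
eef_pos: [0.4499, 0.2227, 0.0539]
tcp_rot: [0.706, 0.708, -0.0, -0.0]
contact_force: [0.6, -0.1, -0.1]
opening: 1.003
finger_force: 0.0
```

>>> send_rows(rows="0 0 0 0 0 0 0;0 0 0 0 0 0 -1;0 0 0 0 0 0 -1;0 0 0 0 0 0 -1;0 0 0 0 0 0 -1;0 0 0 0 0 0 -1;0 0 0 0 0 0 -1;0 0 0 0 0 0 -1")

```text
time: 4.0
eef_pos: [0.4507, 0.2225, 0.0549]
tcp_rot: [0.707, 0.707, 0.0, 0.0]
contact_force: [-2.1, -0.0, 5.8]
opening: 0.304
finger_force: 29.6
```

Scaled: 183 mm is 0.183, -181 mm is -0.181.

>>> send_rows(rows="0 0 0 0 0 -0.02 -1;0 0 0 0 0 -0.06 -1;0 0 0 0 0 -0.1 -1;0 0 0 -0.03 0.03 -0.12 -1;0 0 0 -0.075 0.075 -0.12 -1;0 0 0 -0.12 0.121 -0.12 -1;0 0 0 -0.165 0.166 -0.12 -1;0 0 0 -0.181 0.183 -0.12 -1")

```text
time: 5.0
eef_pos: [0.635, 0.0386, 0.1732]
tcp_rot: [0.708, 0.706, -0.0, 0.0]
contact_force: [-0.0, -0.6, -0.9]
opening: 0.304
finger_force: 29.9
```

Scaled: 103 mm is 0.103, 100 mm is 0.1.

>>> send_rows(rows="0 0 0 0 0 0 -1;0 0 0 0 0 0.04 -1;0 0 0 0 0 0.07 -1;0 0 0 0 0 0.09 -1;0 0 0 0 0 0.1 -1;0 0 0 0 0 0.103 -1;0 0 0 0 0 0.103 -1;0 0 0 0 0 0.103 -1")

```text
time: 6.0
eef_pos: [0.6343, 0.0414, 0.0726]
tcp_rot: [0.707, 0.707, 0.001, 0.001]
contact_force: [0.8, 0.5, -0.9]
opening: 0.304
finger_force: 29.9
```

Run:
```python
from h import *
s=ctrl.get_state();print(s['eef_pos'],s['contact_force'])
p=cam('side','s2.png')
a=p['color'][100:310,120:420,::-1];cv2.imwrite('pics/s2c.png',cv2.resize(a,None,fx=2.6,fy=2.6,interpolation=cv2.INTER_CUBIC))
```

```text
[0.63431394 0.04144922 0.0726266 ] [ 0.77823699  0.53850098 -0.86856956]
```

View pics/s2c.png

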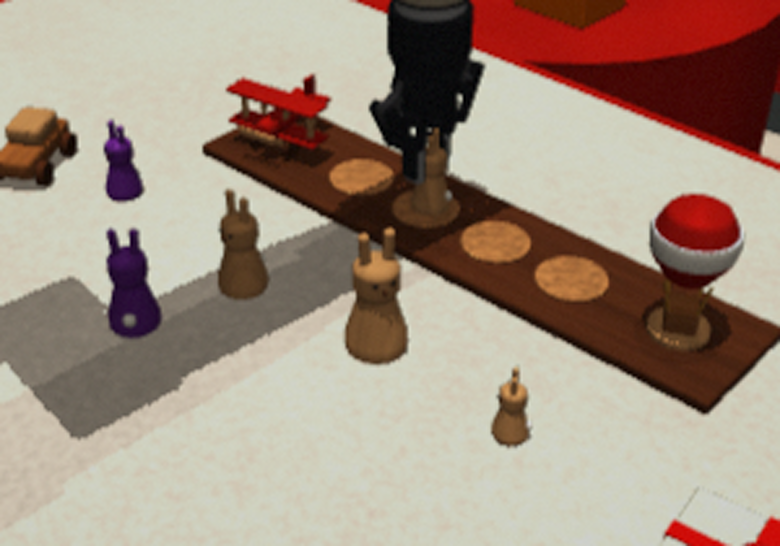

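The upright rabbit hangs just over the third disc from the balloon, at crop (433,205). I'll lower it, release, and go to the medium rabbit next.

Scaled: 3.5 mm is 0.0035, 2 mm is 0.002.

>>> send_rows(rows="0 0 0 0 0 0.002 -1;0 0 0 0 0 0.0035 -1;0 0 0 0 0 0.0035 -1;0 0 0 0 0 0.0035 -0.6;0 0 0 0 0 0.0035 -0.2;0 0 0 0 0 0.0035 0.4;0 0 0 0 0 0.0035 1;0 0 0 0 0 0.0035 1")

```text
time: 7.05
eef_pos: [0.6334, 0.0415, 0.0676]
tcp_rot: [0.707, 0.707, -0.0, -0.0]
contact_force: [-1.1, 0.5, 0.8]
opening: 0.995
finger_force: 0.0
```

Scaled: -180 mm is -0.18, -160 mm is -0.16.

>>> send_rows(rows="0 0 0 0 0 0 1;0 0 0 0 0 -0.01 1;0 0 0 0 0 -0.04 1;0 0 0 0 0 -0.08 1;0 0 0 0 0 -0.12 1;0 0 0 0 0 -0.16 1;0 0 0 0 0 -0.18 1;0 0 0 0 0 -0.18 1")

```text
time: 8.05
eef_pos: [0.6342, 0.0415, 0.2499]
tcp_rot: [0.707, 0.707, 0.001, 0.001]
contact_force: [-0.1, -0.1, 0.7]
opening: 1.002
finger_force: 0.0
```

Scaled: -195 mm is -0.195, -147 mm is -0.147.

>>> send_rows(rows="0 0 0 0.012 -0.049 0 1;0 0 0 0.024 -0.098 0 1;0 0 0 0.036 -0.147 0 1;0 0 0 0.048 -0.195 0 1;0 0 0 0.048 -0.195 0 1;0 0 0 0.048 -0.195 0 1")

```text
time: 8.8
eef_pos: [0.4384, 0.0893, 0.2468]
tcp_rot: [0.707, 0.707, -0.0, -0.0]
contact_force: [0.1, -0.2, -0.4]
opening: 0.997
finger_force: 0.0
```

```bash
cat > m.py <<'E'
from h import *
import sys
n=sys.argv[1]; p=cam('wrist',sys.argv[2]); 
print(ctrl.get_state()['eef_pos'].round(4))
for r in ctrl.look_for(p,'rabbit_'+n)[:4]: q=w(p,r['position']); print(round(r['p'],2),q.round(4),px(p,q).round())
E
python3 m.py medium w2.png
python3 - <<'E'
from h import *
P={n:cam(n) for n in ['top','side']}
for c in P: print(c,[(a.round(1),round(f,2)) for a,f in [fit([(P[c],wood(P[c]))],'small',.634,.04,.014)]])
E
```

```text
[0.439  0.0891 0.2472]
0.88 [0.3448 0.1213 0.0711] [145. 145.]
0.69 [0.4381 0.0951 0.0692] [247. 173.]
top [(array([629.2,  41.4]), np.float64(1.34))]
side [(array([634.9,  38.7]), np.float64(0.85))]
```

View pics/w2.png

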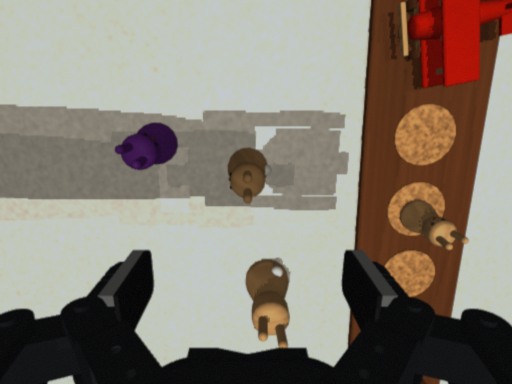

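The small rabbit stands centred on its disc at (418,212). The pale medium rabbit is at (247,173), and purple is at (145,145).

Scaled: 182 mm is 0.182, 172 mm is 0.172.

>>> send_rows(rows="0 0 0 0.003 0 0.04 1;0 0 0 0.003 0 0.08 1;0 0 0 0.003 0 0.11 1;0 0 0 0.003 0 0.135 1;0 0 0 0.003 0 0.155 1;0 0 0 0.003 0 0.172 1;0 0 0 0.003 0 0.182 1;0 0 0 0.003 0 0.182 1")

```text
time: 10.0
eef_pos: [0.4383, 0.0922, 0.0651]
tcp_rot: [0.707, 0.707, -0.001, -0.001]
contact_force: [0.3, 0.6, -0.2]
opening: 1.0
finger_force: 0.0
```

>>> send_rows(rows="0 0 0 0 0 0 0;0 0 0 0 0 0 -1;0 0 0 0 0 0 -1;0 0 0 0 0 0 -1;0 0 0 0 0 0 -1;0 0 0 0 0 0 -1;0 0 0 0 0 0 -1;0 0 0 0 0 0 -1", grip_force=35)

```text
time: 11.0
eef_pos: [0.4388, 0.0924, 0.0665]
tcp_rot: [0.707, 0.707, 0.0, 0.0]
contact_force: [-2.0, 0.2, 5.5]
opening: 0.377
finger_force: 34.8
```

Scaled: 197 mm is 0.197, -137 mm is -0.137.

>>> send_rows(rows="0 0 0 0 0 -0.02 -1;0 0 0 0 0 -0.06 -1;0 0 0 0 0 -0.1 -1;0 0 0 -0.022 0.032 -0.125 -1;0 0 0 -0.054 0.078 -0.125 -1;0 0 0 -0.086 0.124 -0.125 -1;0 0 0 -0.118 0.17 -0.125 -1;0 0 0 -0.137 0.197 -0.125 -1")

```text
time: 12.0
eef_pos: [0.6368, -0.0462, 0.1892]
tcp_rot: [0.707, 0.707, -0.0, -0.001]
contact_force: [0.0, 0.6, -1.5]
opening: 0.375
finger_force: 35.6
```

>>> send_rows(rows="0 0 0 0 0 0 -1;0 0 0 0 0 0.04 -1;0 0 0 0 0 0.07 -1;0 0 0 0 0 0.093 -1;0 0 0 0 0 0.104 -1;0 0 0 0 0 0.108 -1;0 0 0 0 0 0.11 -1;0 0 0 0 0 0.11 -1")

```text
time: 13.0
eef_pos: [0.6361, -0.0446, 0.0818]
tcp_rot: [0.707, 0.707, 0.0, 0.001]
contact_force: [-0.5, -0.5, -1.8]
opening: 0.376
finger_force: 35.7
```

Scaled: 2.5 mm is 0.0025, 1.5 mm is 0.0015.

>>> send_rows(rows="0 0 0 0 0 0.0015 -1;0 0 0 0 0 0.0025 -1;0 0 0 0 0 0.0025 -1;0 0 0 0 0 0.0025 -0.5;0 0 0 0 0 0.0025 -0.1;0 0 0 0 0 0.0025 0.4;0 0 0 0 0 0.0025 1;0 0 0 0 0 0.0025 1")

```text
time: 14.0
eef_pos: [0.6355, -0.0445, 0.0781]
tcp_rot: [0.707, 0.707, -0.0, -0.0]
contact_force: [0.9, 0.7, 0.3]
opening: 1.001
finger_force: 0.0
```

Scaled: -180 mm is -0.18, -160 mm is -0.16.

>>> send_rows(rows="0 0 0 0 0 0 1;0 0 0 0 0 -0.01 1;0 0 0 0 0 -0.04 1;0 0 0 0 0 -0.08 1;0 0 0 0 0 -0.12 1;0 0 0 0 0 -0.16 1;0 0 0 0 0 -0.18 1;0 0 0 0 0 -0.18 1")

```text
time: 15.0
eef_pos: [0.6363, -0.0446, 0.2604]
tcp_rot: [0.707, 0.707, 0.001, 0.002]
contact_force: [-0.5, -0.4, -0.4]
opening: 1.001
finger_force: 0.0
```

Scaled: -174 mm is -0.174, -130 mm is -0.13.

>>> send_rows(rows="0 0 0 -0.003 -0.043 0 1;0 0 0 -0.006 -0.087 0 1;0 0 0 -0.009 -0.13 0 1;0 0 0 -0.011 -0.174 0 1;0 0 0 -0.011 -0.174 0 1;0 0 0 -0.011 -0.174 0 1")

```text
time: 15.75
eef_pos: [0.4615, -0.0556, 0.2572]
tcp_rot: [0.707, 0.707, -0.0, -0.001]
contact_force: [-0.5, -0.4, 0.4]
opening: 0.997
finger_force: 0.0
```

```bash
python3 m.py tall w3.png
```

```text
[ 0.462  -0.0557  0.2576]
0.67 [0.6299 0.1067 0.0131] [416.   6.]
```

View pics/w3.png

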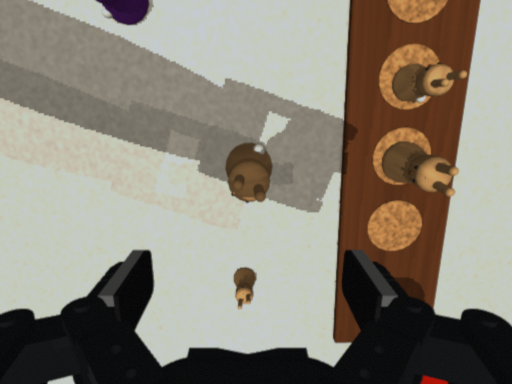

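Both placed rabbits stand on their discs, at (408,80) and (405,160). The tall one is under the gripper at (248,172), and the tiny one is at (244,280).

Scaled: 181 mm is 0.181, 171 mm is 0.171.

>>> send_rows(rows="0 0 0 0.002 0.001 0.04 1;0 0 0 0.002 0.001 0.08 1;0 0 0 0.002 0.001 0.11 1;0 0 0 0.002 0.001 0.135 1;0 0 0 0.002 0.001 0.155 1;0 0 0 0.002 0.001 0.171 1;0 0 0 0.002 0.001 0.181 1;0 0 0 0.002 0.001 0.181 1")

```text
time: 16.85
eef_pos: [0.4624, -0.0535, 0.0767]
tcp_rot: [0.707, 0.707, -0.0, -0.001]
contact_force: [0.2, -0.3, 0.4]
opening: 0.998
finger_force: 0.0
```

>>> send_rows(rows="0 0 0 0 0 0 0;0 0 0 0 0 0 -1;0 0 0 0 0 0 -1;0 0 0 0 0 0 -1;0 0 0 0 0 0 -1;0 0 0 0 0 0 -1;0 0 0 0 0 0 -1;0 0 0 0 0 0 -1", grip_force=45)

```text
time: 17.85
eef_pos: [0.4631, -0.0538, 0.0783]
tcp_rot: [0.707, 0.707, 0.0, 0.001]
contact_force: [-1.9, 0.6, 5.9]
opening: 0.451
finger_force: 45.4
```

Scaled: 176 mm is 0.176, -135 mm is -0.135.

>>> send_rows(rows="0 0 0 0 0 -0.02 -1;0 0 0 0 0 -0.06 -1;0 0 0 0 0 -0.1 -1;0 0 0 -0.016 0.036 -0.135 -1;0 0 0 -0.036 0.082 -0.135 -1;0 0 0 -0.056 0.128 -0.135 -1;0 0 0 -0.072 0.166 -0.135 -1;0 0 0 -0.076 0.176 -0.135 -1")

```text
time: 18.85
eef_pos: [0.6397, -0.1303, 0.2108]
tcp_rot: [0.707, 0.707, -0.0, -0.001]
contact_force: [-0.4, -0.7, -1.2]
opening: 0.444
finger_force: 46.1
```

Scaled: 120 mm is 0.12, 118 mm is 0.118.

>>> send_rows(rows="0 0 0 0 0 0 -1;0 0 0 0 0 0.04 -1;0 0 0 0 0 0.075 -1;0 0 0 0 0 0.1 -1;0 0 0 0 0 0.112 -1;0 0 0 0 0 0.118 -1;0 0 0 0 0 0.12 -1;0 0 0 0 0 0.12 -1")

```text
time: 19.85
eef_pos: [0.6392, -0.1297, 0.0935]
tcp_rot: [0.707, 0.707, 0.0, 0.001]
contact_force: [-0.2, -0.6, -1.2]
opening: 0.445
finger_force: 46.1
```

Scaled: 2.5 mm is 0.0025, 1.5 mm is 0.0015.

>>> send_rows(rows="0 0 0 0 0 0.0015 -1;0 0 0 0 0 0.0025 -1;0 0 0 0 0 0.0025 -1;0 0 0 0 0 0.0025 -0.3;0 0 0 0 0 0.0025 0;0 0 0 0 0 0.0025 0.4;0 0 0 0 0 0.0025 1;0 0 0 0 0 0.0025 1")

```text
time: 20.85
eef_pos: [0.6386, -0.1295, 0.0896]
tcp_rot: [0.707, 0.707, -0.0, -0.0]
contact_force: [-0.2, 0.5, -0.0]
opening: 0.995
finger_force: 0.0
```

Scaled: -170 mm is -0.17, -160 mm is -0.16.

>>> send_rows(rows="0 0 0 0 0 0 1;0 0 0 0 0 -0.01 1;0 0 0 0 0 -0.04 1;0 0 0 0 0 -0.08 1;0 0 0 0 0 -0.12 1;0 0 0 0 0 -0.16 1;0 0 0 0 0 -0.17 1;0 0 0 0 0 -0.17 1")

```text
time: 21.85
eef_pos: [0.6387, -0.1295, 0.2601]
tcp_rot: [0.707, 0.707, 0.0, 0.0]
contact_force: [0.2, 0.1, -1.0]
opening: 1.003
finger_force: 0.0
```

Scaled: -181 mm is -0.181, -135 mm is -0.135.

>>> send_rows(rows="0 0 0 -0.019 -0.045 0 1;0 0 0 -0.038 -0.09 0 1;0 0 0 -0.057 -0.135 0 1;0 0 0 -0.075 -0.181 0 1;0 0 0 -0.075 -0.181 0 1;0 0 0 -0.075 -0.181 0 1")

```text
time: 22.6
eef_pos: [0.4575, -0.2043, 0.2583]
tcp_rot: [0.707, 0.707, 0.0, -0.001]
contact_force: [0.7, -0.3, 0.4]
opening: 0.999
finger_force: 0.0
```

```bash
python3 m.py tiny w4.png
```

```text
[ 0.458  -0.2042  0.2587]
0.63 [ 0.4543 -0.197   0.0439] [244. 164.]
```

View pics/w4.png

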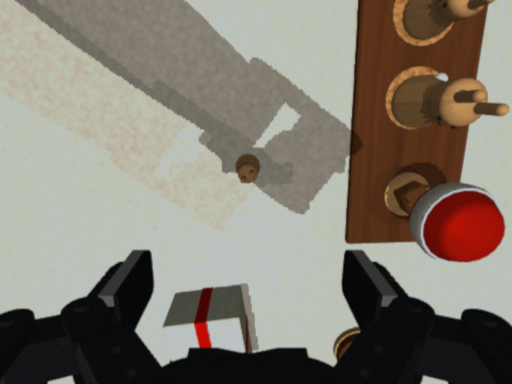

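Tall, medium and the balloon look fine. The tiny rabbit is at (247,167) and a gift box is at (210,320). I'll refine the tiny rabbit's position before descending.

Run:
```python
from h import *
p=cam('wrist'); W=wood(p); print(fit([(p,W)],'tiny',.458,-.203))
print(ray(p,248,172,.045),ray(p,248,158,0.0),ray(p,208,285,.05))
P={n:cam(n) for n in ['top','side']}
for n,q in dict(small=(.634,.041),medium=(.636,-.045),tall=(.639,-.13)).items(): print(n,fit([(P['side'],wood(P['side']))],n,*q,.014))
```

```text
(array([ 456.5493207, -207.4581368]), np.float64(0.14536741214057508))
[ 0.45895478 -0.2057229   0.045     ] [ 0.45902127 -0.19879935  0.        ] [ 0.41281096 -0.33899051  0.05      ]
small (array([649.0625 ,  49.84375]), np.float64(0.8477011494252873))
medium (array([634.94506836, -50.97399902]), np.float64(0.7051509769094139))
tall (array([ 642.40917969, -130.71826172]), np.float64(0.48463356973995275))
```

Scaled: 214 mm is 0.214, 203 mm is 0.203.

>>> send_rows(rows="0 0 0 -0.001 0 0.05 1;0 0 0 -0.001 0 0.1 1;0 0 0 -0.001 0 0.14 1;0 0 0 -0.001 0 0.165 1;0 0 0 -0.001 0 0.185 1;0 0 0 -0.001 0 0.203 1;0 0 0 -0.001 0 0.214 1;0 0 0 -0.001 0 0.214 1")

```text
time: 23.85
eef_pos: [0.4574, -0.2053, 0.0451]
tcp_rot: [0.707, 0.708, -0.0, -0.001]
contact_force: [-0.6, 0.3, 0.9]
opening: 0.997
finger_force: 0.0
```

>>> send_rows(rows="0 0 0 0 0 0 0;0 0 0 0 0 0 -0.3;0 0 0 0 0 0 -1;0 0 0 0 0 0 -1;0 0 0 0 0 0 -1;0 0 0 0 0 0 -1;0 0 0 0 0 0 -1;0 0 0 0 0 0 -1", grip_force=25)

```text
time: 24.85
eef_pos: [0.458, -0.2059, 0.0463]
tcp_rot: [0.707, 0.707, -0.0, 0.0]
contact_force: [-1.7, 0.1, 5.9]
opening: 0.235
finger_force: 24.6
```

Scaled: 190 mm is 0.19, -150 mm is -0.15.

>>> send_rows(rows="0 0 0 0 0 -0.02 -1;0 0 0 0 0 -0.06 -1;0 0 0 0 0 -0.105 -1;0 0 0 0 0 -0.15 -1;0 0 0 0.04 0.01 -0.165 -1;0 0 0 0.09 0.025 -0.165 -1;0 0 0 0.14 0.045 -0.165 -1;0 0 0 0.19 0.07 -0.165 -1")

```text
time: 25.85
eef_pos: [0.5274, -0.0138, 0.21]
tcp_rot: [0.707, 0.707, -0.0, -0.0]
contact_force: [0.3, -0.6, -1.2]
opening: 0.238
finger_force: 24.7
```

Scaled: 141 mm is 0.141, 125 mm is 0.125.

>>> send_rows(rows="0 0 0 0.045 0.03 0 -1;0 0 0 0.09 0.06 0 -1;0 0 0 0.125 0.09 0 -1;0 0 0 0.141 0.103 0 -1;0 0 0 0.141 0.103 0 -1;0 0 0 0.141 0.103 0.03 -1;0 0 0 0.141 0.103 0.07 -1;0 0 0 0.141 0.103 0.1 -1")

```text
time: 26.85
eef_pos: [0.6287, 0.1244, 0.1083]
tcp_rot: [0.707, 0.707, -0.001, -0.001]
contact_force: [-0.7, 0.7, -0.5]
opening: 0.237
finger_force: 24.7
```

Scaled: 49 mm is 0.049, 48 mm is 0.048.

>>> send_rows(rows="0 0 0 0 0 0.015 -1;0 0 0 0 0 0.03 -1;0 0 0 0 0 0.042 -1;0 0 0 0 0 0.048 -1;0 0 0 0 0 0.049 -1;0 0 0 0 0 0.049 -1")

```text
time: 27.6
eef_pos: [0.6308, 0.1256, 0.0624]
tcp_rot: [0.707, 0.707, 0.0, 0.0]
contact_force: [-0.0, -0.2, -0.6]
opening: 0.238
finger_force: 24.7
```

Run:
```python
from h import *
p=cam('side')
a=p['color'][100:310,120:420,::-1];cv2.imwrite('pics/s3c.png',cv2.resize(a,None,fx=2.6,fy=2.6,interpolation=cv2.INTER_CUBIC))
```

```text
(no output)
```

View pics/s3c.png

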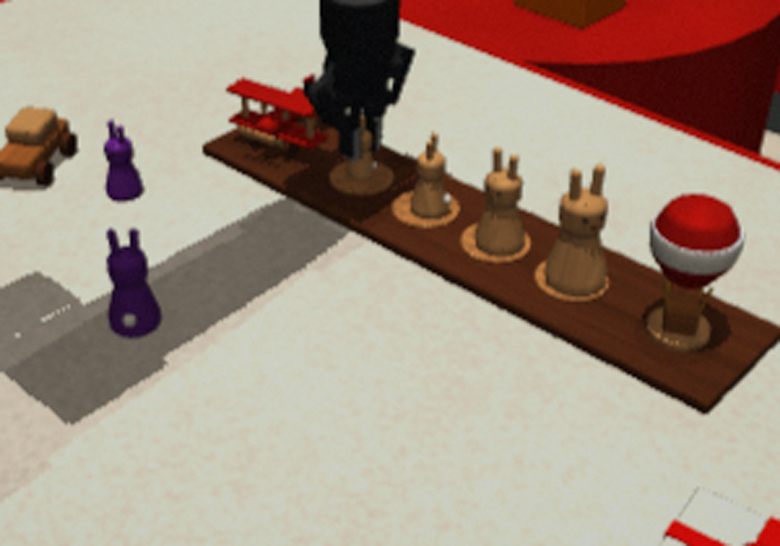

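The three placed rabbits are centred on their discs, and the tiny one hovers just above the last disc at (362,180). I'll lower and release it.

Scaled: 3 mm is 0.003, 2 mm is 0.002.

>>> send_rows(rows="0 0 0 0 0 0.002 -1;0 0 0 0 0 0.003 -1;0 0 0 0 0 0.003 -1;0 0 0 0 0 0.003 -0.6;0 0 0 0 0 0.003 -0.2;0 0 0 0 0 0.003 0.4;0 0 0 0 0 0.003 1;0 0 0 0 0 0.003 1")

```text
time: 28.65
eef_pos: [0.6303, 0.1255, 0.0586]
tcp_rot: [0.707, 0.707, -0.0, -0.0]
contact_force: [-0.7, -0.3, 0.6]
opening: 0.992
finger_force: 0.0
```

Scaled: -190 mm is -0.19, -180 mm is -0.18.

>>> send_rows(rows="0 0 0 0 0 0 1;0 0 0 0 0 -0.01 1;0 0 0 0 0 -0.04 1;0 0 0 0 0 -0.08 1;0 0 0 0 0 -0.13 1;0 0 0 0 0 -0.18 1;0 0 0 0 -0.06 -0.19 1;0 0 0 0 -0.12 -0.19 1")

```text
time: 29.65
eef_pos: [0.5103, 0.1254, 0.2517]
tcp_rot: [0.707, 0.707, 0.002, 0.002]
contact_force: [0.1, 0.4, 0.9]
opening: 0.999
finger_force: 0.0
```

Scaled: 240 mm is 0.24, 180 mm is 0.18.

>>> send_rows(rows="0 0 0 0.06 0 0 1;0 0 0 0.12 0 0 1;0 0 0 0.18 0 0 1;0 0 0 0.24 0 0 1;0 0 0 0.24 0 0 1;0 0 0 0.24 0 0 1")

```text
time: 30.4
eef_pos: [0.51, 0.3654, 0.2492]
tcp_rot: [0.707, 0.708, -0.0, 0.0]
contact_force: [0.4, 0.1, -0.3]
opening: 1.003
finger_force: 0.0
```

Run:
```python
from h import *
s=cam('side');t=cam('top')
D=[(.639,-.1297),(.636,-.0445),(.6333,.0403),(.6308,.1253)]
N=['tall','medium','small','tiny']
out=[]
for p,(a,b,c,d) in ((s,(110,220,220,390)),(t,(90,180,130,380))):
    o=cv2.resize(p['color'][:,:,::-1],None,fx=4,fy=4,interpolation=cv2.INTER_CUBIC)
    for n,(x,y) in zip(N,D):
        for z,r in ((.014,B[n][0]/2),(.014,.033)):
            q=np.array([px(p,[x+r*np.cos(k),y+r*np.sin(k),z])*4+1.5 for k in np.linspace(0,6.28,40)],np.int32); cv2.polylines(o,[q],True,(0,255,0) if r<.03 else (255,255,0),1)
    out.append(cv2.resize(o[a*4:b*4,c*4:d*4],(780,int(780*(b-a)/(d-c)))))
cv2.imwrite('pics/f1.png',out[0]);cv2.imwrite('pics/f2.png',out[1])
for r in ctrl.look_for(t,'biplane')[:1]+ctrl.look_for(s,'biplane')[:0]: print(w(t,r['position']).round(3))
```

```text
[0.613 0.231 0.078]
```

View pics/f1.png

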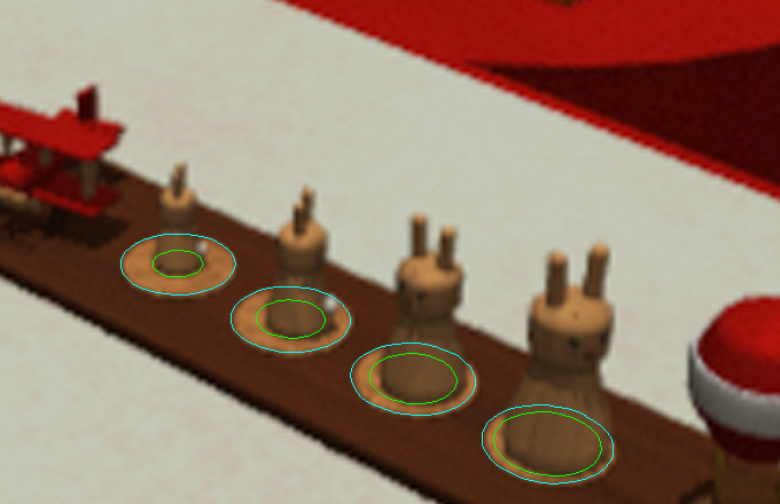

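View pics/f2.png

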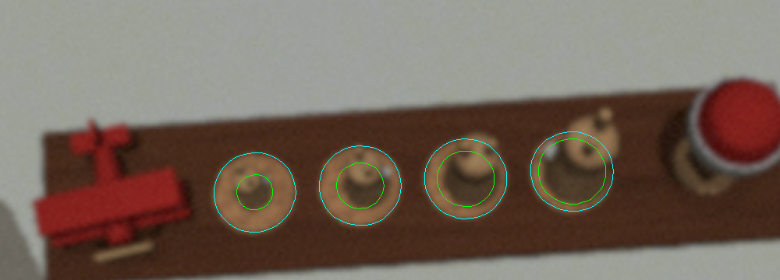

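The rabbits' bases sit within about 5 mm of the disc outlines in both views, all upright and in the right order. The biplane hasn't moved.

```bash
python3 -c "from plant import ctrl; print(ctrl.sign_off())"
```

```text
the job is handed in; nothing more can be done
None
```

I handed the job in with all four rabbits upright on their discs, within about 5 mm of centre and tallest next to the balloon; the biplane has not moved measurably, and the judge's result was not shown.

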